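Gauge the plates and clamp the 13 mm one

TASK

Three plates stand in the wooden rack and look alike; pinching one across its thickness with the gripper tells how thick it is. Find the 13 mm one and stand it upright on the floor of the slide vice, centred between the open jaws with its faces to the jaws, then push the sliding jaw until the plate is held snugly between both jaws, and let go. The other two plates stay in the rack, and the other things on the bench stay where they are.

Things in the scene. Friction and masses are not known exactly. Their poses are not given: they have to be found in the camera images.
- plate_a_mid (a point): One of three aluminium plates, 60 mm long (own x), 70 mm high (own z), with two small dark holes near the top edge; the three differ only in thickness (own y): 9, 13 and 17 mm, and which is which is not told. The point is the plate's centre, 35 mm above its lower edge. It starts upright in one of the rack's slots.
- plate_b_mid (a point): One of three aluminium plates, 60 mm long (own x), 70 mm high (own z), with two small dark holes near the top edge; the three differ only in thickness (own y): 9, 13 and 17 mm, and which is which is not told. The point is the plate's centre, 35 mm above its lower edge. It starts upright in one of the rack's slots.
- plate_c_mid (a point): One of three aluminium plates, 60 mm long (own x), 70 mm high (own z), with two small dark holes near the top edge; the three differ only in thickness (own y): 9, 13 and 17 mm, and which is which is not told. The point is the plate's centre, 35 mm above its lower edge. It starts upright in one of the rack's slots.
- rack: Fixed plywood rack, 78 mm (own x) by 190 mm (own y), origin at the centre of its underside, z up. Three equal slots at own y = -72, 0 and +72 mm, each 20 mm wide (y) and 64 mm long (x) between walls; slot floor 8 mm above the origin, wall tops 28 mm above it. A plate in a slot has its thickness along the rack's y and stands free above the walls for 50 mm. The thinner plates have play in the slot and may stand off its middle or lean a little after being touched.
- vice: Fixed grey slide vice, 155 mm (own x) by 84 mm (own y), origin on its underside, z up. Floor between the jaws 10 mm above the origin. The fixed jaw's face is at own x = +45 mm; both jaws are 70 mm wide (own y, centred) and their tops are 33 to 34 mm above the origin. The sliding jaw's face is at own x = +7 mm plus the value of joint jaw.
- jaw (a joint): Travel of the sliding jaw towards the fixed jaw (vice's +x), m: 0 is fully open (38 mm between the jaws), most 0.034; the opening between the jaws is 0.038 minus this. It starts between 0 and 0.006. It slides with about 3 N of friction and stays where it is left.
- jaw_tab (a point): Middle of the rear face (towards the vice's -x) of the black push tab of the sliding jaw, 35 mm above the vice's underside; push it there towards the vice's +x. The tab is 12 mm thick (x), 44 mm wide (y), its top 45 mm above the underside; its rear face is 64 mm behind the sliding jaw's face and moves with it. Axes are those of the vice.
- usb_stick: A bystander: a USB stick, 17x44x8 mm, lying. It stays where it lies.
- bolt_0: A bystander: a small bolt standing on its head, 15x13x35 mm. It stays where it lies.
- battery: A bystander: a round battery standing on end, 15 mm across, 50 mm high. It stays where it lies.
- calculator: A bystander: a desk calculator, 120x74x14 mm, lying. It stays where it lies.

How it is judged:
By the outcome, as a careful person would: the job done as asked, in the order asked, and still so for the second after the job is handed in, with the robot touching nothing.
It also fails if it takes over 58 s, if anything falls off the work surface, if the arm or the gripper's body presses on something with over 40 N, if the wrist force passes 120 N, or if a joint passes its speed limit or range.

ROBOT

A 6-joint arm with a two-finger parallel gripper is mounted at the origin on a cart in front of the work surface, level with it; the furniture and walls round the work are solid. World frame = base frame: x ahead of the robot, y to its left, z up, the work surface at z = 0. Lengths are in m, angles in rad, forces in N, time in s.
With the tool pointing down it reaches from about 0.275 to 0.75 m from the base axis. Payload 10.2 kg.
Tool frame: the origin (TCP) lies between the finger pads; the fingertips stand 19 mm ahead of it and the grasp point (between the pads) is the TCP; z points along the fingers, y is the line along which they close (so a half turn about z gives the same grasp; the last joint's range is limited). The gripper opens to 85 mm and grips with 20 to 120 N. Pads are 22 mm wide; open, the fingers measure 114 mm over their backs; the gripper's body (76 mm by 85 mm) begins 54 mm behind the grasp point. The pads swing forward as they close: fully open they stand 13 mm farther back than shut.
Start: joints at [1.09, 0.313, 1.498, -0, 1.331, -0.223], TCP at [0.134, 0.508, 0.25] pointing down, gripper open.
Joint ranges: [-2.94, 2.94], [-0.97, 2.17], [0.19, 2.56], [-1.23, 4.37], [0.02, 3.11], [-2.88, 2.88]. Speed limits (rad/s): [2.39, 2.39, 3.01, 3.14, 3.14, 3.14].

INTERFACE

Orientations are given as [roll, pitch, yaw] about the fixed x, y, z axes, in that order (R = Rz(yaw) Ry(pitch) Rx(roll)).
In Python, from station import ctrl gives the robot as it stands.
- The arm moves only by the tool arm_command, never from a script. Its argument "series" is one flat list of numbers, 7 for each row, row after row: the closure, from 0 (fully open) to 1 (shut), then the shift along the world's x, y, z in mm, then the turn, a rotation vector about the world's x, y, z in degrees. In form: [claw, x, y, z, ax, ay, az, claw, x, y, z, ax, ay, az, ...]. A call has 1 to 20 rows; each row is the pose to reach, as a shift and turn from the pose commanded when the call began; what a row does not reach only later rows make up. A row lasts 1/8 s, in which the tool goes at most 62.5 mm and 10.7 degrees, less where a joint would pass 70% of its speed; a pose out of reach is approached as far as the arm can. A call with a gripper value outside its range is refused whole. The fingers move at their own pace and stop on an object; the grip force is fixed at half the most. Time passes only in rows, so rows that repeat a pose let the fingers close. It gives the time, the measured TCP pose, the force, the opening and the grip force at its end, in the units of the state.
- ctrl.observe(): the state, without advancing time (a new reading comes with each control period).
- ctrl.camera(name): name is "side" or "top"; returns a dict with "frame" (400x640x3 uint8, blue, green, red), "mtx" (3x3 intrinsics, pixels), "view" (4x4, takes a point from world to camera coordinates). Camera axes: x right, y down, z forward; pixel columns grow to the right and rows downward; lengths in m; the calibration is good to about 2 mm. A picture is of the moment at which its call begins. There is no depth.
- ctrl.close_job(): hands the job in; it is judged then, once.
Trained networks look in the newest picture that a camera, given by its name, has taken for a name from the list of things; names that differ only in an ending like _2 or _b are one class to them, and where a whole thing is asked for, a point or a joint stands for the part that bears it (a point fixed in the world has none). Each returns a list of dicts, best first, with "p" (0 to 1); they miss things now and then, are a little off and sometimes report something else, mostly with a low value. They report only what shows in the picture. A call takes as long as a camera call.
- ctrl.recognise(camera, query): "centre" ([x, y, z] in m, in the coordinates of the camera as it stood for that picture, good to about 4 mm: the middle of the surface that is visible of it).
- ctrl.masks_of(camera, query): "region" (400x640 bool, what is visible of it).
- ctrl.tip_of(camera, query): "centre" ([x, y, z] in m, in the coordinates of the camera as it stood for that picture, good to about 4 mm: a listed point, or the origin of a listed thing).
The state is a dict: "time": time; "joint_positions": joint angles; "joint_velocities": joint speeds; "joint_efforts": joint torques, N m; "eef_pos": TCP position; "orientation": TCP orientation; "ft_force": force on the tool from outside, world axes, zero at the start; "wrist_torque": the same for the moment, N m; "grip_width": finger opening in m; "finger_force": force on a finger pad.
Only numpy, scipy, OpenCV 4.12 (cv2) and the standard library are available. Lean on these libraries where they do the work, as an engineer would, in place of code of your own. Each camera call takes 0.05 s, during which the arm holds its last target. There are 200 camera calls.

## Working session

There is one attempt and no reset: what is moved stays moved. The work goes in short steps, Python scripts to look and compute and a tool call to move; the robot and the scene stay as the last step left them, time stands still between calls to the robot, and variables do not carry over. Pictures are saved under pics/ and viewed, at most 10 in all, crops included, and the job is handed in when it is done.

Besides the shell and the picture viewer there is one more tool, called after "Call:" by a JSON object that holds its "api" and its "payload". arm_command: Moves the arm, as the interface text tells. Its arguments: {"type":"object","properties":{"series":{"type":"array","items":{"type":"number"}}},"required":["series"]}

```bash
mkdir -p pics
cat > h.py <<'E'
import numpy as np, cv2
from station import ctrl
def look(cam):
    c=ctrl.camera(cam); return c
def toworld(c,p):
    V=np.array(c["view"]); return (np.linalg.inv(V)@np.r_[p,1])[:3]
def proj(c,P):
    q=np.array(c["view"])@np.r_[P,1]; q=np.array(c["mtx"])@q[:3]; return q[:2]/q[2]
def ray(c,uv,z):
    V=np.linalg.inv(c["view"]); d=V[:3,:3]@np.linalg.inv(c["mtx"])@np.r_[uv,1]; o=V[:3,3]
    return o+d*(z-o[2])/d[2]
E
python3 - <<'E'
from h import *
for cam in("top","side"):
    c=look(cam); cv2.imwrite(f"pics/{cam}0.png",c["frame"])
    print(cam, toworld(c,np.zeros(3)).round(3))
    for q in("plate_a_mid","rack","vice","jaw_tab","usb_stick","bolt_0","battery","calculator"):
        for r in ctrl.tip_of(cam,q)[:4]: print(q,"%.2f"%r["p"],toworld(c,r["centre"]).round(4))
s=ctrl.observe(); print(s["eef_pos"],s["orientation"],s["time"],s["grip_width"])
E
```

```text
top [ 0.411 -0.016  0.882]
plate_a_mid 0.68 [0.5571 0.0767 0.0458]
rack 0.66 [ 0.5658  0.1509 -0.0028]
vice 0.63 [ 0.5621 -0.1551 -0.    ]
jaw_tab 0.73 [ 0.5102 -0.1476  0.0379]
usb_stick 0.43 [0.4979 0.0011 0.0028]
bolt_0 0.74 [ 0.4206 -0.0012 -0.0012]
battery 0.56 [ 0.4188 -0.0031 -0.001 ]
calculator 0.69 [ 0.7323 -0.16    0.004 ]
calculator 0.63 [0.5664 0.1498 0.0419]
side [ 0.453 -0.708  0.692]
plate_a_mid 0.77 [0.558  0.0769 0.0435]
plate_a_mid 0.72 [ 5.799e-01 -7.600e-03 -4.000e-04]
rack 0.87 [0.5677 0.1519 0.0015]
vice 0.63 [ 0.5591 -0.1586  0.0015]
jaw_tab 0.79 [ 0.5129 -0.1505  0.0359]
usb_stick 0.73 [0.5004 0.0039 0.004 ]
bolt_0 0.52 [ 5.82e-01 -6.40e-03 -4.00e-04]
battery 0.65 [ 0.4233  0.0029 -0.0036]
calculator 0.60 [ 0.7346 -0.1627 -0.0031]
[0.13384652 0.50765767 0.25029697] [3.14159079e+00 1.04933501e-05 2.88383190e+00] 0.9 0.08521538412696951
```

View pics/top0.png

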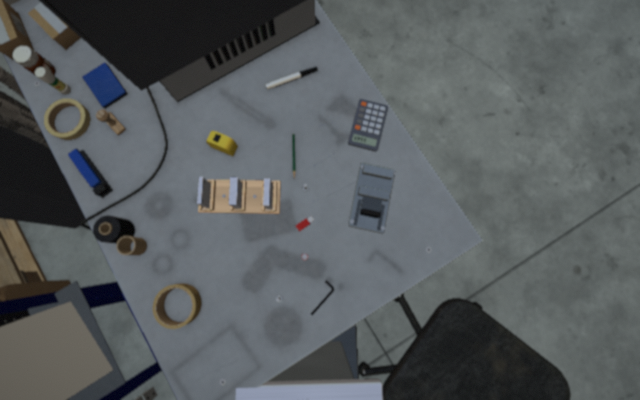

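View pics/side0.png

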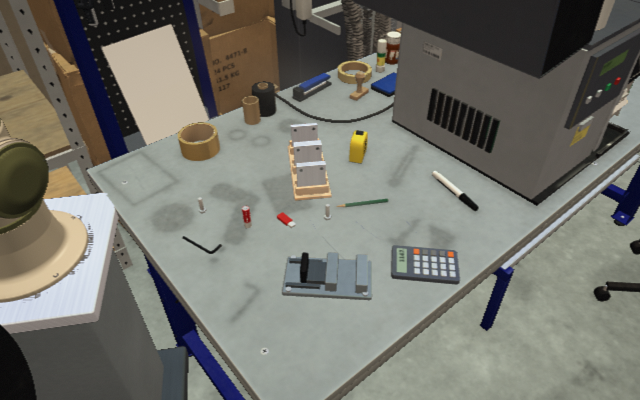

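The top view shows the rack at about (239,196) with plates at (204,193), (235,192) and (268,193). The vice is at (372,197) with its black tab at the lower end (370,212). The side view agrees. Next I'll measure the yaws.

Run:
```python
from h import *
C={}
for cam in("top","side"):
    c=look(cam); C[cam]=c
    for q,z in(("rack",.014),("vice",.01),("plate_a_mid",.078),("jaw_tab",.02)):
        for r in ctrl.masks_of(cam,q)[:3]:
            m=r["region"].astype(np.uint8)
            cs=cv2.findContours(m,cv2.RETR_EXTERNAL,cv2.CHAIN_APPROX_NONE)[0]
            k=max(cs,key=len)[:,0]
            P=np.array([ray(c,p,z)[:2]*1000 for p in k.astype(float)],np.float32)
            print(cam,q,"%.2f"%r["p"],len(cs),m.sum(),cv2.boundingRect(k.reshape(-1,1,2)),[np.round(x,1) for x in cv2.minAreaRect(P)])
    for r in ctrl.recognise(cam,"plate_a_mid")[:5]: print("rec plate","%.2f"%r["p"],toworld(c,r["centre"]).round(4))
    for r in ctrl.recognise(cam,"jaw_tab")[:2]: print("rec tab","%.2f"%r["p"],toworld(c,r["centre"]).round(4))
a=cv2.resize(C["top"]["frame"][155:240,190:405],None,fx=3.7,fy=3.7,interpolation=cv2.INTER_CUBIC)
b=cv2.resize(C["side"]["frame"][115:305,275:380],None,fx=3.1,fy=3.1,interpolation=cv2.INTER_CUBIC)
cv2.imwrite("pics/t1.png",a); cv2.imwrite("pics/s1.png",b)
```

```text
top rack 0.74 1 1677 (199, 180, 81, 34) [array([561.6, 146.8]), array([185.1,  77.1]), np.float64(87.3)]
top rack 0.59 1 390 (197, 177, 15, 33) [array([572.4, 229.7]), array([31.7, 75.4]), np.float64(87.9)]
top vice 0.89 1 2380 (348, 163, 47, 71) [array([ 551.4, -159.5]), array([ 84.3, 155.8]), np.float64(76.2)]
top plate_a_mid 0.64 1 225 (263, 179, 9, 30) [array([555.7,  76. ]), array([17.2, 63.6]), np.float64(89.6)]
top plate_a_mid 0.37 1 329 (197, 178, 13, 31) [array([560.5, 213.9]), array([66.5, 25.8]), np.float64(1.3)]
top jaw_tab 0.79 1 675 (358, 186, 32, 33) [array([ 537.7, -157.3]), array([72.8, 66.7]), np.float64(75.9)]
rec plate 0.80 [0.5516 0.0744 0.0759]
rec tab 0.76 [ 0.5461 -0.1529  0.0368]
side rack 0.67 2 727 (288, 142, 44, 59) [array([566.5, 143.8]), array([207.2,  77.1]), np.float64(87.4)]
side rack 0.50 1 1137 (300, 252, 39, 40) [array([ 541. , -150.4]), array([89.2, 68.7]), np.float64(78.7)]
side rack 0.44 1 154 (278, 213, 18, 15) [array([500.5, -12.6]), array([19.8, 47.1]), np.float64(31.4)]
side vice 0.86 1 3706 (282, 251, 91, 50) [array([ 556.6, -156.6]), array([107.7, 156.3]), np.float64(75.6)]
side plate_a_mid 0.71 1 668 (297, 161, 29, 26) [array([560. ,  45.3]), array([77.6, 57. ]), np.float64(82.3)]
side plate_a_mid 0.70 1 62 (325, 205, 6, 15) [array([571.4, -70.6]), array([37.,  9.]), np.float64(79.8)]
side jaw_tab 0.98 1 1070 (300, 252, 39, 39) [array([ 540.4, -153.6]), array([86.7, 66.6]), np.float64(76.5)]
rec plate 0.59 [0.5606 0.0708 0.0538]
rec tab 0.91 [ 0.5445 -0.1662  0.0312]
```

View pics/t1.png

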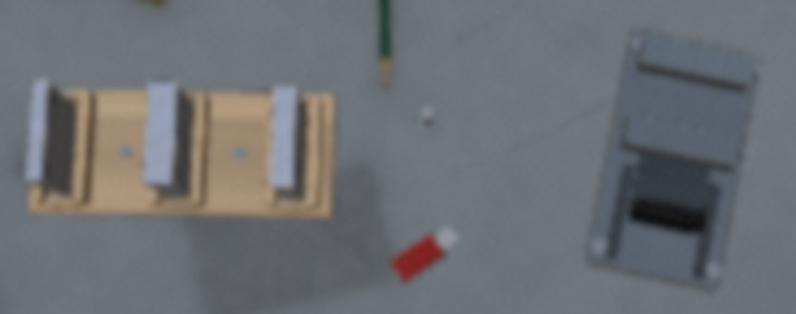

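View pics/s1.png

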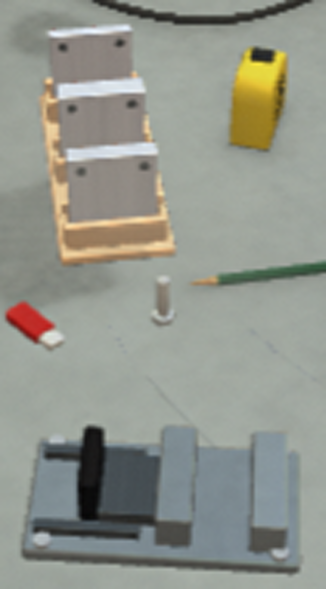

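The crops suggest top-edge thicknesses of about 9 (left), 17 (middle) and 13 (right). I'll confirm that by pinching. Converting the corner pixels now.

Run:
```python
from h import *
def fit(P,name):
    P=np.array(P)[:,:2]*1000; e=np.roll(P,-1,0)-P
    print(name,"c",P.mean(0).round(1),"len",np.linalg.norm(e,axis=1).round(1),"ang",np.degrees(np.arctan2(e[:,1],e[:,0])).round(1))
for cam,off,s,L in(("top",(190,155),3.7,[("rack",.008,[(37,88),(335,95),(332,216),(28,211)]),("vice",.008,[(633,28),(762,52),(716,292),(587,262)]),
 ("pR",.078,[(273,86),(298,86),(295,188),(270,188)]),("pM",.078,[(147,82),(178,82),(174,186),(144,186)]),("pL",.078,[(35,80),(49,80),(42,181),(27,181)])]),
 ("side",(275,115),3.1,[("rackfront+",.008,[(60,260),(175,248),(140,80),(42,90)]),("vice",.008,[(22,553),(302,567),(298,452),(40,440)]),
 ("pR",.078,[(67,156),(157,152),(156,144),(66,149)]),("pM",.078,[(58,97),(145,89),(141,79),(57,87)]),("pL",.078,[(50,38),(132,32),(130,27),(48,31)]),
 ("sj",.0335,[(159,430),(196,430),(191,520),(155,518)]),("fj",.0335,[(251,435),(285,434),(287,524),(252,524)]),("tab",.045,[(84,427),(104,428),(98,490),(78,490)])])):
    c=look(cam)
    for n,z,p in L: fit([ray(c,np.array(q)/s+np.array(off),z) for q in p],cam+" "+n)
```

```text
top rack c [563.7 148.5] len [190.   77.4 190.7  78.9] ang [-92.9 177.9  87.5  -2.5]
top vice c [ 552.4 -161.6] len [ 83.6 156.7  81.7 153.5] ang [-102.5  165.6   75.3  -13.7]
top pR c [559.   76.6] len [14.7 60.3 14.5 60.3] ang [-91.5 178.   88.5  -1.8]
top pM c [562.7 148.3] len [18.2 61.6 17.4 61.6] ang [-91.5 178.4  88.5  -0.9]
top pL c [566.7 219.8] len [ 8.2 59.9  8.7 59.9] ang [-91.5 177.6  88.5  -2.8]
side rackfront+ c [568.6 150.7] len [ 78.4 198.   76.4 196.9] ang [ -1.3  87.1 179.6 -93.5]
side vice c [ 556.2 -162. ] len [154.6  82.8 152.8  82.9] ang [ -13.5   77.3  166.4 -103.8]
side pR c [564.2  76.2] len [59.   8.6 59.4  7.5] ang [ -6.2  84.2 174.9 -92.7]
side pM c [567.4 146.7] len [60.3 12.2 58.8 11.8] ang [ -1.4  93.3 179.  -94.1]
side pL c [570.5 216.8] len [59.6  6.7 59.7  9.3] ang [ -2.9  93.  174.6 -88.2]
side sj c [ 561.6 -164. ] len [21.3 65.2 19.6 63.8] ang [ -10.1 -103.7  166.    77.8]
side fj c [ 612.3 -176.5] len [19.5 64.8 19.  64. ] ang [  -7.9 -102.8  170.    77.6]
side tab c [ 515.6 -154.6] len [11.4 45.  10.9 45.8] ang [ -13.9 -102.9  169.9   77.7]
```

Call:
{"api": "arm_command", "payload": {"series": [0.4,428,-431,-90,0,0,12.2,0.4,428,-431,-90,0,0,12.2,0.4,428,-431,-90,0,0,12.2,0.4,428,-431,-90,0,0,12.2,0.4,428,-431,-90,0,0,12.2,0.4,428,-431,-90,0,0,12.2,0.4,428,-431,-90,0,0,12.2,0.4,428,-431,-90,0,0,12.2,0.4,428,-431,-90,0,0,12.2,0.4,428,-431,-90,0,0,12.2,0.4,428,-431,-90,0,0,12.2,0.4,428,-431,-90,0,0,12.2,0.4,428,-431,-90,0,0,12.2,0.4,428,-431,-90,0,0,12.2,0.4,428,-431,-90,0,0,12.2,0.4,428,-431,-90,0,0,12.2]}}

```text
time: 3.7
eef_pos: [0.5618, 0.0768, 0.1604]
orientation: [-3.142, 0.0, 3.097]
ft_force: [0.7, 0.1, 0.1]
grip_width: 0.0513
finger_force: 0.0
```

Call:
{"api": "arm_command", "payload": {"series": [0.4,0,0,-40,0,0,0,0.4,0,0,-75,0,0,0,0.4,0,0,-100,0,0,0,0.4,0,0,-102,0,0,0,0.4,0,0,-102,0,0,0,0.7,0,0,-102,0,0,0,1,0,0,-102,0,0,0,1,0,0,-102,0,0,0,1,0,0,-102,0,0,0,1,0,0,-102,0,0,0,1,0,0,-102,0,0,0,1,0,0,-102,0,0,0]}}

```text
time: 5.2
eef_pos: [0.5622, 0.0767, 0.059]
orientation: [-3.142, 0.001, 3.097]
ft_force: [-1.1, 0.3, 6.3]
grip_width: 0.0123
finger_force: 60.1
```

Call:
{"api": "arm_command", "payload": {"series": [1,0,0,10,0,0,0,1,0,0,30,0,0,0,1,0,0,60,0,0,0,1,0,0,90,0,0,0,1,0,0,110,0,0,0,1,0,0,110,0,0,0,1,0,0,110,0,0,0]}}

```text
time: 6.08
eef_pos: [0.5614, 0.0767, 0.1673]
orientation: [3.142, -0.002, 3.097]
ft_force: [0.1, 0.1, -1.3]
grip_width: 0.0123
finger_force: 59.3
```

Run:
```python
from h import *
s=ctrl.observe(); print(s["eef_pos"],s["ft_force"],s["grip_width"],s["finger_force"])
c=look("side"); p=proj(c,s["eef_pos"]).astype(int); print(p)
f=c["frame"]; cv2.imwrite("pics/s2.png",cv2.resize(f[p[1]-60:p[1]+90,p[0]-75:p[0]+75],None,fx=4,fy=4,interpolation=cv2.INTER_CUBIC))
```

```text
[0.56135834 0.07667406 0.16731046] [ 0.11831897  0.13236286 -1.32962469] 0.01231934279533161 59.314656257629395
[308 126]
```

View pics/s2.png

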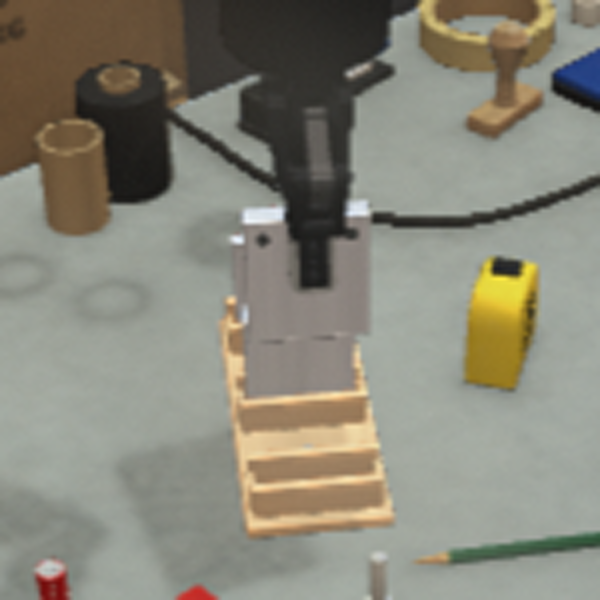

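Holding the plate upright: in the crop it spans columns 245–370 with its bottom edge near row 336. The pinch reads 12.3 mm and the weight is about 1.3 N (13 mm would weigh about 1.45 N), so this is the 13 mm plate. I'll check its offset from the TCP.

Run:
```python
from h import *
c=look("side"); V=np.linalg.inv(c["view"]); o=V[:3,3]
for n,q in dict(TL=(244,224),TR=(370,218),BL=(247,339),BR=(368,333)).items():
    d=V[:3,:3]@np.linalg.inv(c["mtx"])@np.r_[np.array(q)/4+(233,66),1]
    n_=np.array([np.sin(np.radians(2.6)),np.cos(np.radians(2.6)),0]); P0=np.array([.5614,.0767-.0065,.13])
    t=(P0-o)@n_/(d@n_); print(n,(o+t*d).round(4))
```

```text
TL [0.5333 0.0715 0.1842]
TR [0.5928 0.0688 0.1823]
BL [0.5319 0.0715 0.1176]
BR [0.5918 0.0688 0.1154]
```

Call:
{"api": "arm_command", "payload": {"series": [1,2,-25,0,0,0,-10,1,4,-50,0,0,0,-20,1,6,-75,0,0,0,-30,1,8,-100,0,0,0,-40,1,10,-125,0,0,0,-50,1,12,-150,0,0,0,-60,1,14,-175,0,0,0,-70,1,16,-200,0,0,0,-80,1,19,-230,-20,0,0,-90,1,21,-249,-40,0,0,-101,1,21,-249,-60,0,0,-101,1,21,-249,-65,0,0,-101,1,21,-249,-65,0,0,-101,1,21,-249,-65,0,0,-101]}}

```text
time: 7.92
eef_pos: [0.5832, -0.1723, 0.1041]
orientation: [3.14, 0.0, 1.334]
ft_force: [0.1, 0.4, -0.9]
grip_width: 0.012
finger_force: 59.2
```

Run:
```python
from h import *
s=ctrl.observe(); print(s["eef_pos"],s["orientation"],s["ft_force"],s["grip_width"])
L=[]
for cam,w,f in (("side",(55,75),4),("top",(50,75),4)):
    c=look(cam); P=proj(c,s["eef_pos"]); p=P.astype(int)-(0,0); u=p+np.array((0,15 if cam=="side" else 0)); print(cam,P.round(1),"crop origin",u-np.array(w))
    L.append(cv2.resize(c["frame"][u[1]-w[1]:u[1]+w[1],u[0]-w[0]:u[0]+w[0]],None,fx=3.9,fy=3.9,interpolation=cv2.INTER_CUBIC))
cv2.imwrite("pics/s3.png",np.hstack(L)[:600,:800]); print([l.shape for l in L])
```

```text
[ 0.58321063 -0.17227217  0.10411182] [3.14035581e+00 3.12193609e-04 1.33445833e+00] [ 0.06030742  0.37947772 -0.86061682] 0.011951806405687824
side [345.9 241.6] crop origin [290 181]
top [383.8 175.2] crop origin [333 100]
[(585, 429, 3), (585, 390, 3)]
```

View pics/s3.png

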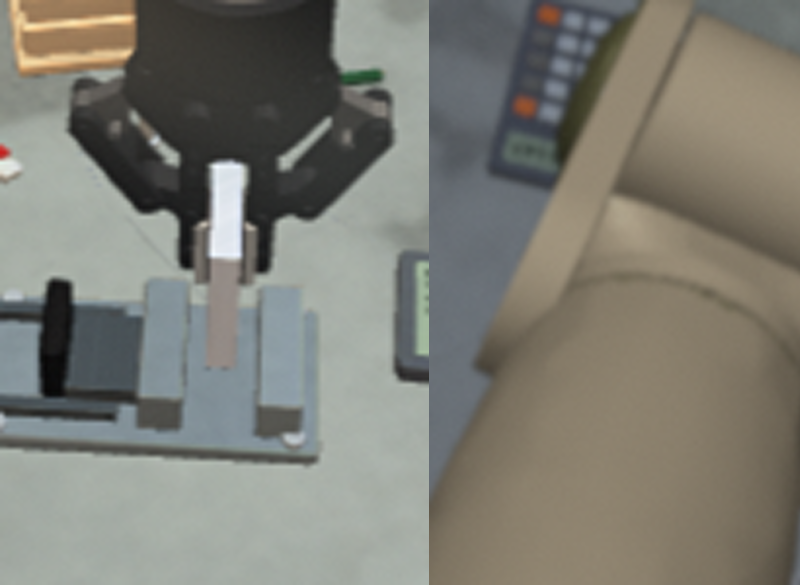

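In the side crop, the plate's near lower edge is at columns 206–236, row 367. The jaw faces run (188,280)–(182,400) for the sliding jaw and (258,287)–(256,405) for the fixed jaw. Computing the offsets in vice axes.

Run:
```python
from h import *
c=look("side"); a=np.radians(-13.6); ex=np.array([np.cos(a),np.sin(a)]); ey=np.array([-ex[1],ex[0]])
T=np.array([.5832,-.1723])
for n,q,z in(("plate near L",(206,367),.053),("plate near R",(236,367),.053),("pl top near L",(209,258),.123),("pl top near R",(243,258),.123),("pl top far L",(211,162),.123),("pl top far R",(246,162),.123),("sj far",(188,280),.034),("sj near",(182,400),.034),("fj far",(258,287),.034),("fj near",(256,405),.034),("tab rear far top",(49,281),.045),("tab rear near",(42,370),.045)):
    P=ray(c,np.array(q)/3.9+(290,181),z)[:2]-T; print(n,(P@ex*1000).round(1),(P@ey*1000).round(1))
```

```text
plate near L -2.8 -28.2
plate near R 9.9 -27.4
pl top near L -3.2 -29.7
pl top near R 10.4 -28.9
pl top far L -4.1 24.9
pl top far R 10.6 25.8
sj far -12.8 37.6
sj near -12.6 -31.5
fj far 19.2 35.3
fj near 19.2 -32.2
tab rear far top -75.0 23.3
tab rear near -73.2 -27.7
```

Call:
{"api": "arm_command", "payload": {"series": [1,1,3,-10,0,0,0,1,1,3,-20,0,0,0,1,1,3,-30,0,0,0,1,1,3,-36,0,0,0,1,1,3,-39,0,0,0,1,1,3,-41,0,0,0,1,1,3,-41,0,0,0,1,1,3,-41,0,0,0]}}

```text
time: 9.07
eef_pos: [0.584, -0.1694, 0.0625]
orientation: [3.141, 0.0, 1.334]
ft_force: [-1.1, 0.2, -1.0]
grip_width: 0.0124
finger_force: 59.2
```

Call:
{"api": "arm_command", "payload": {"series": [1,0,0,-1,0,0,0,1,0,0,-1,0,0,0,1,0,0,-1.5,0,0,0,1,0,0,-1.5,0,0,0,1,0,0,-1.5,0,0,0]}}

```text
time: 9.7
eef_pos: [0.5839, -0.1693, 0.061]
orientation: [3.141, 0.0, 1.334]
ft_force: [-0.8, 0.7, 2.9]
grip_width: 0.0122
finger_force: 59.7
```

Call:
{"api": "arm_command", "payload": {"series": [0.83,0,0,0,0,0,0,0.8,0,0,0,0,0,0,0.75,0,0,0,0,0,0,0.65,0,0,0,0,0,0,0.55,0,0,0,0,0,0,0.5,0,0,0,0,0,0,0.5,0,0,0,0,0,0,0.5,0,0,15,0,0,0,0.5,0,0,40,0,0,0,0.5,0,0,80,0,0,0,0.5,0,0,110,0,0,0,0.5,0,0,110,0,0,0]}}

```text
time: 11.2
eef_pos: [0.5848, -0.1698, 0.1743]
orientation: [3.136, 0.001, 1.334]
ft_force: [-0.6, -0.4, -0.7]
grip_width: 0.0429
finger_force: 0.0
```

Run:
```python
from h import *
s=ctrl.observe(); print(s["eef_pos"],s["ft_force"],s["grip_width"])
c=look("side"); cv2.imwrite("pics/s4.png",cv2.resize(c["frame"][195:310,270:390],None,fx=5,fy=5,interpolation=cv2.INTER_CUBIC))
```

```text
[ 0.58482238 -0.1697695   0.17429642] [-0.603274   -0.35478731 -0.67994332] 0.04290468741751905
```

View pics/s4.png

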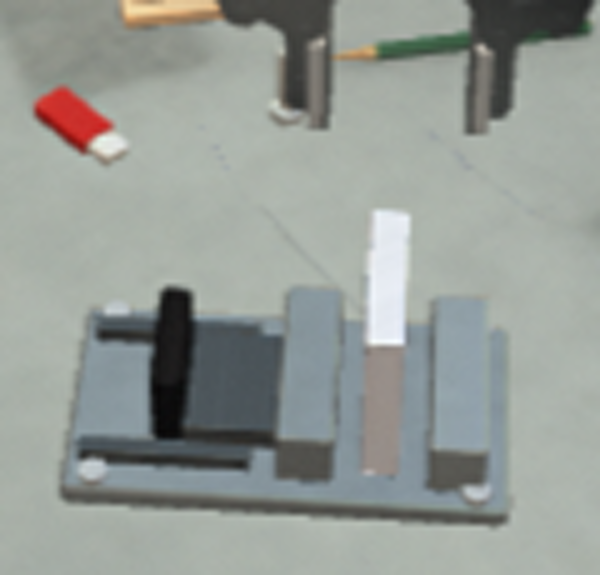

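The plate stands upright and centred between the jaws. Next I'll go behind the tab with closed fingers.

Call:
{"api": "arm_command", "payload": {"series": [0.7,-30,6,0,0,0,0,1,-70,15,0,0,0,0,1,-107,23,0,0,0,0,1,-107,23,-30,0,0,0,1,-107,23,-70,0,0,0,1,-107,23,-105,0,0,0,1,-107,23,-120,0,0,0,1,-107,23,-128,0,0,0,1,-107,23,-128,0,0,0,1,-107,23,-128,0,0,0]}}

```text
time: 12.5
eef_pos: [0.4774, -0.1466, 0.0437]
orientation: [3.14, 0.0, 1.334]
ft_force: [0.5, 1.4, -0.6]
grip_width: 0.0
finger_force: 0.0
```

Run:
```python
from h import *
s=ctrl.observe(); print(s["eef_pos"],s["ft_force"],s["grip_width"])
c=look("side"); cv2.imwrite("pics/s5.png",cv2.resize(c["frame"][185:310,250:390],None,fx=4.7,fy=4.7,interpolation=cv2.INTER_CUBIC))
```

```text
[ 0.4773513  -0.14660253  0.0436933 ] [ 0.51093328  1.35672654 -0.55838133] 7.950561517683845e-06
```

View pics/s5.png

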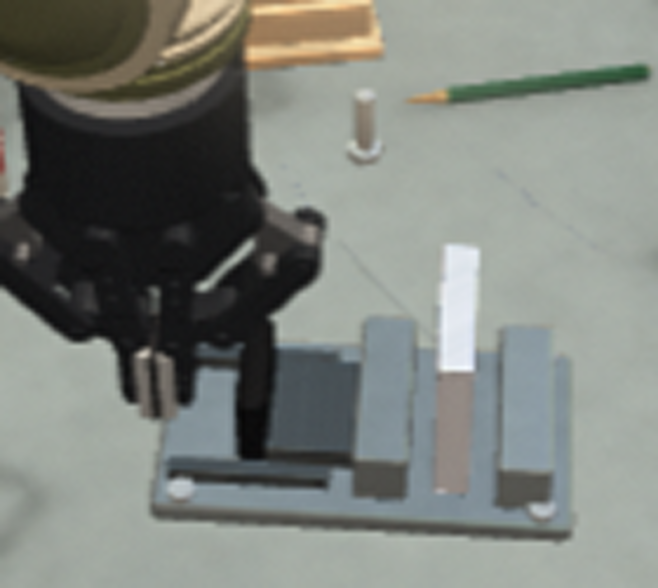

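The closed fingers (right edge at column 193) sit behind the tab (column 236), about 16 mm clear. The jaw needs about 19 mm of travel after contact. Pushing gradually.

Call:
{"api": "arm_command", "payload": {"series": [1,3.9,-0.9,0,0,0,0,1,7.8,-1.9,0,0,0,0,1,10.7,-2.6,0,0,0,0,1,12.6,-3.1,0,0,0,0,1,14.6,-3.5,0,0,0,0,1,16.5,-4,0,0,0,0,1,18.5,-4.5,0,0,0,0,1,20.4,-4.9,0,0,0,0,1,22.4,-5.4,0,0,0,0,1,23.3,-5.6,0,0,0,0,1,24.3,-5.9,0,0,0,0,1,24.3,-5.9,0,0,0,0]}}

```text
time: 14.05
eef_pos: [0.5013, -0.1522, 0.0427]
orientation: [3.141, -0.0, 1.334]
ft_force: [-1.8, 0.4, -0.3]
grip_width: 0.0001
finger_force: 1.1
```

Call:
{"api": "arm_command", "payload": {"series": [1,1,-0.2,0,0,0,0,1,1.9,-0.5,0,0,0,0,1,2.9,-0.7,0,0,0,0,1,3.9,-0.9,0,0,0,0,1,4.9,-1.2,0,0,0,0,1,5.8,-1.4,0,0,0,0,1,6.8,-1.6,0,0,0,0,1,7.8,-1.9,0,0,0,0]}}

```text
time: 15.05
eef_pos: [0.509, -0.1541, 0.0428]
orientation: [-3.141, -0.0, 1.334]
ft_force: [-3.9, 1.2, 0.3]
grip_width: 0.0003
finger_force: 1.9
```

Run:
```python
from h import *
s=ctrl.observe(); print(s["eef_pos"],s["ft_force"])
c=look("side"); cv2.imwrite("pics/s6.png",cv2.resize(c["frame"][185:310,250:390],None,fx=4.7,fy=4.7,interpolation=cv2.INTER_CUBIC))
```

```text
[ 0.5090018  -0.15414705  0.04277259] [-3.88535223  1.1982045   0.34765445]
```

View pics/s6.png

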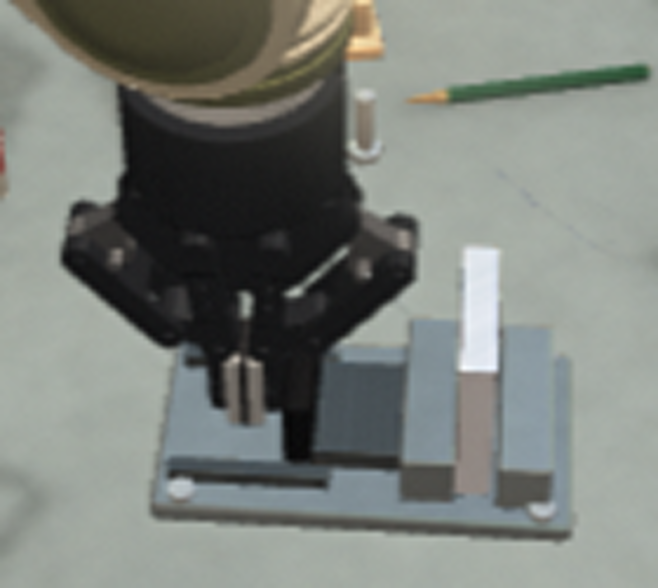

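The plate is upright and the jaw is now against it, with a few millimetres left to the fixed jaw (columns 497–500). Continuing in small steps.

Call:
{"api": "arm_command", "payload": {"series": [1,0.5,-0.1,0,0,0,0,1,1,-0.2,0,0,0,0,1,1.5,-0.4,0,0,0,0,1,2,-0.5,0,0,0,0,1,2.4,-0.6,0,0,0,0,1,2.4,-0.6,0,0,0,0]}}

```text
time: 15.85
eef_pos: [0.5111, -0.1547, 0.0428]
orientation: [-3.141, -0.0, 1.334]
ft_force: [-6.3, 1.0, 1.2]
grip_width: 0.0003
finger_force: 2.7
```

Call:
{"api": "arm_command", "payload": {"series": [1,0.5,-0.1,0,0,0,0,1,1,-0.2,0,0,0,0,1,1,-0.2,0,0,0,0]}}

```text
time: 16.23
eef_pos: [0.5113, -0.1547, 0.0427]
orientation: [-3.138, -0.0, 1.334]
ft_force: [-10.8, 1.2, 4.3]
grip_width: 0.0002
finger_force: 5.6
```

Call:
{"api": "arm_command", "payload": {"series": [1,0.5,-0.1,0,0,0,0,1,1,-0.2,0,0,0,0,1,1.4,-0.3,0,0,0,0,1,1.4,-0.3,0,0,0,0]}}

```text
time: 16.73
eef_pos: [0.5114, -0.1547, 0.0427]
orientation: [-3.135, -0.0, 1.335]
ft_force: [-19.4, 1.4, 10.4]
grip_width: -0.0002
finger_force: 9.7
```

Solid contact: 19 N with no further motion. Backing off and rising.

Call:
{"api": "arm_command", "payload": {"series": [1,-1.5,0.4,0,0,0,0,1,-4,1,0,0,0,0,1,-12,3,0,0,0,0,1,-22,5,0,0,0,0,1,-22,5,20,0,0,0,1,-22,5,60,0,0,0,1,-40,15,120,0,0,0,1,-80,40,160,0,0,0,1,-120,80,180,0,0,0,1,-130,120,180,0,0,0,1,-130,160,180,0,0,0,1,-130,160,180,0,0,0]}}

```text
time: 18.23
eef_pos: [0.3831, 0.0065, 0.2229]
orientation: [3.141, -0.0, 1.337]
ft_force: [-0.4, -0.0, 0.3]
grip_width: -0.0001
finger_force: 0.0
```

Run:
```python
from h import *
s=ctrl.observe(); print(s["eef_pos"],s["ft_force"],s["time"])
c=look("side"); cv2.imwrite("pics/s7.png",cv2.resize(c["frame"][110:310,180:400],None,fx=2.9,fy=2.9,interpolation=cv2.INTER_CUBIC))
```

```text
[0.38310707 0.00646806 0.22288872] [-0.43924116 -0.00970329  0.34622334] 18.225
```

View pics/s7.png

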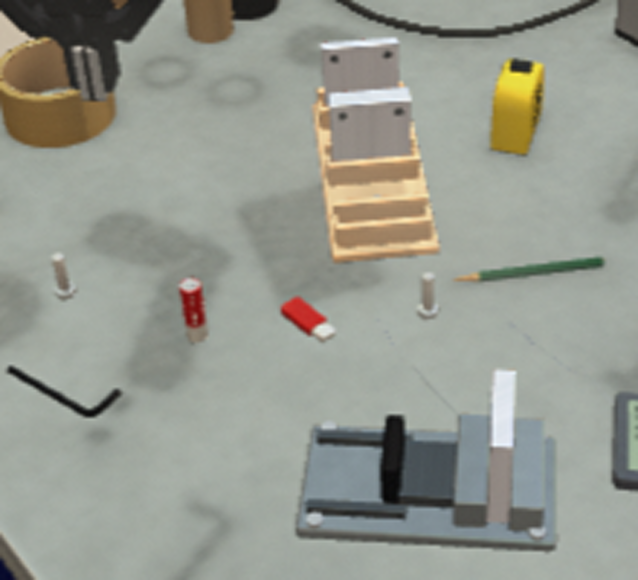

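The plate is upright and clamped between both jaws at about (500,450). The other two plates are still in the rack, and the bystanders in view are undisturbed.

```bash
python3 -c "
from station import ctrl
print(ctrl.close_job())"
```

```text
the job is handed in; nothing more can be done
None
```

I stood the 13 mm plate in the vice, clamped it between both jaws and let go; the job was handed in at about 18 s, and no verdict came back. I pinched only that plate (it read 12.3 mm); the other two I judged from the pictures as about 9 and 17 mm.

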